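# Put the clay press stamps back on their rack in order of size

### The arm

A 7-joint arm with a two-finger parallel gripper is mounted at the origin on a cart in front of the work surface, level with it; the furniture and walls round the work are solid. World frame = base frame: x ahead of the robot, y to its left, z up, the work surface at z = 0. Lengths are in m, angles in rad, forces in N, time in s.
With the tool pointing down it reaches from about 0.425 to 1.025 m from the base axis. Payload 9.4 kg.
Tool frame: the origin (TCP) lies midway between the tips of the shut fingers; the grasp point (between the pads) lies 19 mm behind it; z points along the fingers, y is the line along which they close (so a half turn about z gives the same grasp; the last joint's range is limited). The gripper opens to 85 mm and grips with 20 to 120 N. Pads are 22 mm wide; open, the fingers measure 114 mm over their backs; the gripper's body (76 mm by 85 mm) begins 54 mm behind the grasp point. The pads swing forward as they close: fully open they stand 13 mm farther back than shut.
Start: joints at [-0.077, 0.599, -0.003, 1.599, 0.002, 0.943, -0.08], TCP at [0.725, -0, 0.231] pointing down, gripper open.
Joint ranges: [-2.57, 2.57], [-0.35, 1.97], [-1.29, 1.29], [0.11, 2.56], [-1.05, 4.19], [0.11, 1.86], [-2.63, 2.63]. Speed limits (rad/s): [2.22, 2.22, 3.01, 3.01, 3.14, 3.14, 3.14].

### API

Orientations are given as [roll, pitch, yaw] about the fixed x, y, z axes, in that order (R = Rz(yaw) Ry(pitch) Rx(roll)).
In Python, from plant import env, inverse_kinematics, vision, finish_job, sensors gives the robot as it stands. Calls block until the motion is done:
- env.move_to(position, orientation): joint-space move of the TCP to a pose.
- env.move_l(position, rot=None, vel=0.15): straight line of the TCP; rot=None keeps the orientation; vel is the mean speed in m/s.
- env.set_joints(angles): joint-space move.
- env.open_jaws() and env.gripper_close(squeeze=None): open the fingers fully, or close them until they stop; squeeze is the grip in N (None keeps the last).
- env.pause(seconds).
- inverse_kinematics(position, orientation): joint angles nearest the present ones, or None.
- vision.read_camera(name): name is "scene" or "side" or "wrist"; returns a dict with "pixels" (400x640x3 uint8, red, green, blue), "range_z" (400x640 float32, m along the optical axis (not along the pixel's ray), 0 where there is no reading), "fx", "fy", "cx", "cy" (pixels), "D" ([k1, k2, p1, p2, k3] as OpenCV has them; the pictures are not rectified), "T" (4x4, takes a point from camera to world coordinates). Camera axes: x right, y up, looking along -z (the intrinsics and any distortion apply to the point x, -y, -z); pixel columns grow to the right and rows downward; lengths in m; the calibration is good to about 2 mm. A picture is of the moment at which its call begins.
A pose or a line that the arm cannot do raises env.PlanningError and nothing moves.
- finish_job(): hands the job in; it is judged then, once.
Readings, each from a call of its own:
- sensors.current_clock(): time.
- sensors.current_joints(): joint angles.
- sensors.current_qd(): joint speeds.
- sensors.current_joint_torque(): joint torques, N m.
- sensors.current_ee_pos(): TCP position.
- sensors.current_orientation(): TCP orientation.
- sensors.current_contact_force(): force on the tool from outside, world axes, zero at the start.
- sensors.current_wrist_torque(): the same for the moment, N m.
- sensors.current_grip_width(): finger opening in m.
- sensors.current_grasp_force(): force on a finger pad.
Only numpy, scipy, OpenCV 4.12 (cv2) and the standard library are available. Lean on these libraries where they do the work, as an engineer would, in place of code of your own. Each camera call takes 0.05 s, during which the arm holds its last target. There are 200 camera calls.

### The job

Put the four round press stamps back on the wooden rack, standing upright, one centred on each cork spot, in order of size: the smallest on the spot next to the brass knob, growing to the largest at the other end. Leave the clay pack and the two peg strips where they lie.

Things in the scene. Friction and masses are not known exactly. Their poses are not given: they have to be found in the camera images.
- stamp_30: loose round press stamp: flat metal disc 30 mm in diameter, 14 mm thick, a thin neck, and on top an upright pale wooden knob to grip by (cylinder, 26 mm diameter, 34 to 62 mm above the underside). The four stamps differ only in disc diameter (30, 42, 54, 66 mm) and mass (28 to 140 g). Starts upright on the table. Origin: centre of the underside, z up
- stamp_42: loose round press stamp: flat metal disc 42 mm in diameter, 14 mm thick, a thin neck, and on top an upright pale wooden knob to grip by (cylinder, 26 mm diameter, 34 to 62 mm above the underside). The four stamps differ only in disc diameter (30, 42, 54, 66 mm) and mass (28 to 140 g). Starts upright on the table. Origin: centre of the underside, z up
- stamp_54: loose round press stamp: flat metal disc 54 mm in diameter, 14 mm thick, a thin neck, and on top an upright pale wooden knob to grip by (cylinder, 26 mm diameter, 34 to 62 mm above the underside). The four stamps differ only in disc diameter (30, 42, 54, 66 mm) and mass (28 to 140 g). Starts upright on the table. Origin: centre of the underside, z up
- stamp_66: loose round press stamp: flat metal disc 66 mm in diameter, 14 mm thick, a thin neck, and on top an upright pale wooden knob to grip by (cylinder, 26 mm diameter, 34 to 62 mm above the underside). The four stamps differ only in disc diameter (30, 42, 54, 66 mm) and mass (28 to 140 g). Starts upright on the table. Origin: centre of the underside, z up
- rack: fixed wooden board 105 x 430 mm, 14 mm thick, with a row of four identical flush cork spots (44 mm diameter) and a rail along its far edge (top 34 mm over the table, face 48 mm beyond the spots' line). Origin: at table height below the row's middle; y along the row, x toward the rail. Spot centres y = -0.12, -0.04, 0.04, 0.12 m, x = 0, z = 0.014. A flat black plug marks nothing
- end_knob: fixed brass knob (22 mm diameter, 21 mm high) on the rack beyond one end of the row, at y = +0.195 or -0.195 m in the rack's frame (it varies), x = 0. It marks the end for the smallest stamp; spot centres lie 75, 155, 235, 315 mm from it. Origin: centre of its underside, on the board's top
- clay_pack: red carton of clay, torn open at one end with the pale clay showing, 51 x 121 x 34 mm, lying near the stamps with its long (y) side pointing away from the robot; leave it alone. Origin: centre of the underside
- full_strip: light strip for pegs, with small brown pegs standing in it, 20 x 104 mm, up to 16 mm high, lying between the stamps with its long (y) side pointing away from the robot; leave it alone. Origin: centre of the underside
- empty_strip: light strip for pegs, with empty white cups, 20 x 104 mm, up to 16 mm high, lying between the stamps with its long (y) side pointing away from the robot; leave it alone. Origin: centre of the underside
Mind the look-alikes: they are no part of the job. Leave any blue look-alike of the stamp_54 alone.

How it is judged:
By the outcome, as a careful person would: the job done as asked, in the order asked, and still so for the second after the job is handed in, with the robot touching nothing.
It also fails if it takes over 96 s, if anything falls off the work surface, if the arm or the gripper's body presses on something with over 40 N, if the wrist force passes 120 N, or if a joint passes its speed limit or range.

## Working session

There is one attempt and no reset: what is moved stays moved. The work goes in short steps, each a Python script; the robot and the scene stay as the last script left them, time stands still between calls to the robot, and variables do not carry over. Pictures are saved under pics/ and viewed, at most 14 in all, crops included, and the job is handed in when it is done.

```bash
ls; mkdir -p pics; python3 - <<'E'
from plant import vision,sensors
import cv2,numpy as np
for n in ["scene","side"]:
    d=vision.read_camera(n); cv2.imwrite(f"pics/{n}0.png",d["pixels"][:,:,::-1]); np.save(f"pics/{n}0.npy",d,allow_pickle=True)
    print(n,d["fx"],d["cx"],d["cy"],d["D"],np.round(d["T"],3).tolist(),(d["range_z"]>0).mean())
print(sensors.current_clock())
E
```

```text
pics
scene 398.79578699071396 315.62587166145266 197.68837098280656 [-0.0901407  0.         0.         0.         0.       ] [[0.571, 0.636, -0.519, -0.0], [-0.821, 0.449, -0.352, -0.377], [0.009, 0.627, 0.779, 0.895], [0.0, 0.0, 0.0, 1.0]] 0.9958671875
side 467.71407746382084 307.27010505253094 198.14728621950616 [-0.05251276  0.          0.          0.          0.        ] [[-0.981, 0.104, -0.163, 0.325], [-0.193, -0.61, 0.769, 1.036], [-0.02, 0.786, 0.618, 0.879], [0.0, 0.0, 0.0, 1.0]] 0.924828125
0.1
```

View pics/scene0.png

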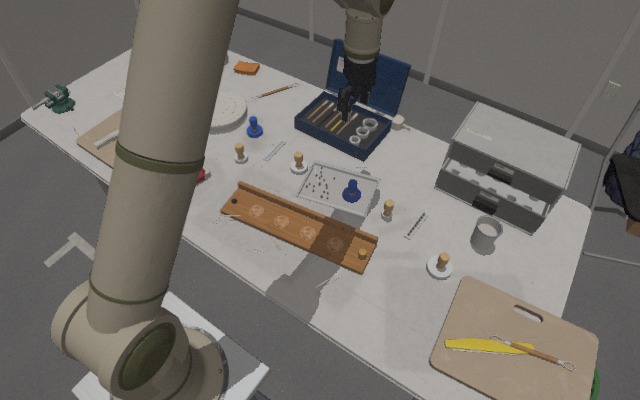

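View pics/side0.png

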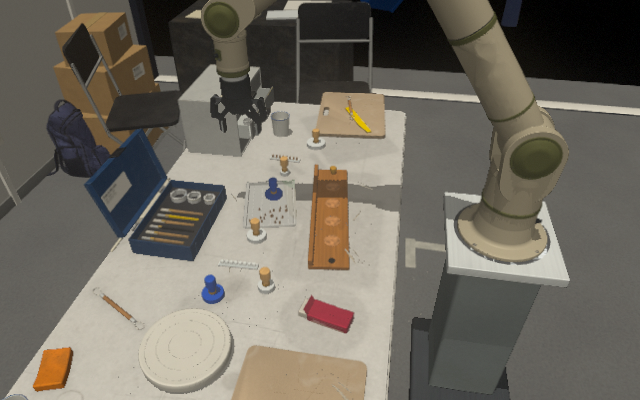

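The scene view shows wooden stamps at about (239,152), (299,162), (389,209) and (440,264). The blue look-alikes are at (255,127) and (352,190), and the rack's brass knob is at (362,254). The side view agrees, with the knob at (333,170), stamps at (265,278), (256,229), (284,165) and (316,137), and the plug at the far end. Next I'll measure all of them from both views.

```bash
cat > h.py <<'E'
import numpy as np,cv2
def rays(d,uv):
    K=np.array([[d["fx"],0,d["cx"]],[0,d["fy"],d["cy"]],[0,0,1.]])
    p=cv2.undistortPoints(np.float64(uv).reshape(-1,1,2),K,np.float64(d["D"])).reshape(-1,2)
    return np.c_[p[:,0],-p[:,1],-np.ones(len(p))]@d["T"][:3,:3].T, d["T"][:3,3]
def onplane(d,uv,z):
    r,o=rays(d,uv); return o+r*((z-o[2])/r[:,2])[:,None]
def cloud(d):
    v,u=np.mgrid[:400,:640]; r,o=rays(d,np.c_[u.ravel(),v.ravel()])
    return (o+r*d["range_z"].reshape(-1,1)).reshape(400,640,3)
def tri(d1,p1,d2,p2):
    A=np.zeros((3,3));b=np.zeros(3)
    for d,p in((d1,p1),(d2,p2)):
        r,o=rays(d,[p]); r=r[0]/np.linalg.norm(r[0]); M=np.eye(3)-np.outer(r,r);A+=M;b+=M@o
    return np.linalg.solve(A,b)
E
python3 - <<'E'
from h import *
for n in ["scene","side"]:
    d=np.load(f"pics/{n}0.npy",allow_pickle=True).item(); P=cloud(d)
    hsv=cv2.cvtColor(d["pixels"],cv2.COLOR_RGB2HSV); wood=(hsv[...,0]<25)&(hsv[...,1]>70)
    on=(P[...,0]>.35)&(P[...,0]<1.1)&(abs(P[...,1])<.8)
    for nm,m in(("knob",wood&on&(P[...,2]>.04)&(P[...,2]<.075)),("disc",on&~wood&(P[...,2]>.008)&(P[...,2]<.02)&(hsv[...,1]<60))):
        if nm=="disc":continue
        k,l,s,c=cv2.connectedComponentsWithStats(m.astype(np.uint8))
        for i in range(1,k):
            if s[i,4]<25: continue
            q=P[l==i]; print(n,nm,s[i,4],c[i].round(),np.median(q,0).round(3),q.max(0).round(3))
    print("table z",np.median(P[on][:,2]))
    px={"scene":[(362,254),(234,201)],"side":[(333,170),(331,261)]}[n]
    for u,v in px: print(P[v,u].round(3))
E
```

```text
scene knob 61 [239. 147.] [0.586 0.303 0.057] [0.598 0.318 0.064]
scene knob 72 [298. 156.] [0.658 0.134 0.057] [0.672 0.148 0.066]
scene knob 86 [389. 205.] [ 0.65  -0.171  0.059] [ 0.665 -0.159  0.063]
scene knob 96 [443. 258.] [ 0.582 -0.36   0.058] [ 0.599 -0.348  0.065]
table z 0.001194743742218951
[ 0.492 -0.185  0.033]
[0.443 0.203 0.015]
side knob 62 [316. 133.] [ 0.585 -0.351  0.057] [ 0.599 -0.342  0.067]
side knob 70 [283. 161.] [ 0.654 -0.161  0.058] [ 0.666 -0.153  0.065]
side knob 99 [255. 224.] [0.66  0.147 0.059] [0.674 0.153 0.065]
side knob 119 [264. 274.] [0.586 0.316 0.06 ] [0.6   0.323 0.068]
table z 0.005563363294619317
[ 0.496 -0.172  0.032]
[0.443 0.208 0.017]
```

```bash
python3 - <<'E'
from plant import env,vision,sensors
import cv2,numpy as np
print(sensors.current_orientation())
for i,(x,y) in enumerate([(.56,-.26),(.56,-.06),(.56,.08),(.56,.24)]):
    env.move_to([x,y,.33],[np.pi,0,0]); t=sensors.current_clock()
    d=vision.read_camera("wrist"); cv2.imwrite(f"pics/w{i}.png",d["pixels"][:,:,::-1]); np.save(f"pics/w{i}.npy",d,allow_pickle=True)
    print(t,d["fx"],np.round(d["T"],3).tolist())
a=[cv2.resize(cv2.imread(f"pics/w{i}.png"),(400,250)) for i in range(4)]
cv2.imwrite("pics/wm.png",np.vstack([np.hstack(a[:2]),np.hstack(a[2:])]))
E
```

```text
[-3.14020150e+00  1.58019009e-04  1.57086622e+00]
1.325 321.49367355291497 [[0.003, 0.951, 0.308, 0.64], [-1.0, 0.004, -0.0, -0.257], [-0.001, -0.308, 0.951, 0.473], [0.0, 0.0, 0.0, 1.0]]
2.1917 321.49367355291497 [[-0.0, 0.951, 0.308, 0.639], [-1.0, -0.001, 0.0, -0.06], [0.0, -0.308, 0.951, 0.474], [0.0, 0.0, 0.0, 1.0]]
2.8583 321.49367355291497 [[-0.001, 0.951, 0.308, 0.639], [-1.0, -0.001, -0.0, 0.08], [0.0, -0.308, 0.951, 0.474], [0.0, 0.0, 0.0, 1.0]]
3.5917 321.49367355291497 [[-0.001, 0.951, 0.308, 0.639], [-1.0, -0.001, -0.0, 0.24], [0.0, -0.308, 0.951, 0.474], [0.0, 0.0, 0.0, 1.0]]
```

View pics/wm.png

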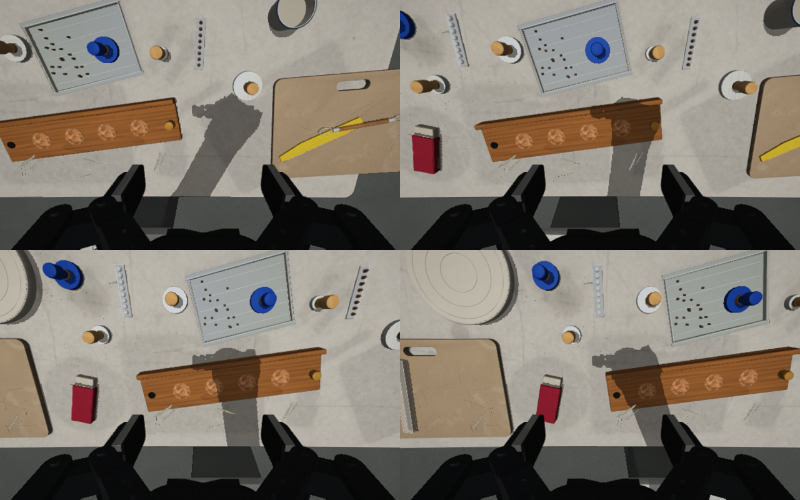

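The wrist views show the knobs, all four cork spots and the brass knob clearly. In the first tile the corks are at about (41,140)–(138,130) and the knob at (170,125). Next I'll measure disc sizes, knob tops and cork centres.

```bash
python3 - <<'E'
from h import *
S=[(.585,-.355),(.652,-.166),(.659,.140),(.586,.310)]
for i in range(4):
    d=np.load(f"pics/w{i}.npy",allow_pickle=True).item(); P=cloud(d)
    hsv=cv2.cvtColor(d["pixels"],cv2.COLOR_RGB2HSV); H,Sx,V=[hsv[...,k].astype(int) for k in range(3)]
    for j,s in enumerate(S):
        r=np.hypot(P[...,0]-s[0],P[...,1]-s[1]); near=r<.05
        m=near&(P[...,2]>.054)&(P[...,2]<.075)&(Sx>60)
        if m.sum()<100: continue
        q=P[m]; top=q[q[:,2]>np.percentile(q[:,2],50)-.0]; zt=np.median(q[:,2])
        tp=q[abs(q[:,2]-zt)<.004]; c,rr=cv2.minEnclosingCircle(tp[:,:2].astype(np.float32))
        dm=near&(P[...,2]>.008)&(P[...,2]<.020)
        dq=P[dm]
        out=f"w{i} st{j} n{m.sum()} ztop {zt:.4f} c {np.round(c,4)} r {rr:.4f}"
        if len(dq)>30: c2,r2=cv2.minEnclosingCircle(dq[:,:2].astype(np.float32)); out+=f" disc n{len(dq)} {np.round(c2,4)} D {2*r2:.4f} areaD"
        print(out, "edge" if np.argwhere(m)[:,1].max()>636 or np.argwhere(m)[:,1].min()<3 else "")
    # rack
    rk=(P[...,0]>.4)&(P[...,0]<.56)&(abs(P[...,1])<.25)&(P[...,2]>.008)&(P[...,2]<.022)
    print(" rack z",np.median(P[rk][:,2]) )
    kb=(P[...,0]>.45)&(P[...,0]<.53)&(P[...,1]<-.15)&(P[...,1]>-.21)&(P[...,2]>.028)
    print(" brass?",P[kb&(P[...,0]<.52)].mean(0) if kb.any() else None)
    for u,v in {0:[(66,224),(118,216),(171,214),(222,208)],2:[(288,624-400),(338,616-400),(389,612-400),(438,606-400)]}.get(i,[]):
        print(P[v,u].round(3),hsv[v,u],hsv[v-15,u-20] if v>20 else "")
E
python3 - <<'E'
import cv2
a=cv2.imread("pics/w0.png")[140:270,0:300];cv2.imwrite("pics/c0.png",cv2.resize(a,None,fx=2.6,fy=2.6))
E
```

```text
w0 st0 n326 ztop 0.0628 c [ 0.5883 -0.3568] r 0.0126 disc n1388 [ 0.5885 -0.3569] D 0.0670 areaD 
w0 st1 n388 ztop 0.0626 c [ 0.6571 -0.1669] r 0.0130 disc n140 [ 0.6492 -0.1496] D 0.0673 areaD 
 rack z 0.015305523445234781
 brass? [ 0.50098447 -0.1794208   0.03550884]
[0.457 0.133 0.016] [ 13 150 150] [ 14 174 136]
[0.47  0.054 0.014] [ 13 148 171] [ 13 175 144]
[ 0.474 -0.026  0.016] [ 13 149 164] [ 14 175 141]
[ 0.484 -0.104  0.017] [ 13 149 154] [ 13 173 143]
w1 st0 n401 ztop 0.0623 c [ 0.5881 -0.3567] r 0.0132 disc n1420 [ 0.5881 -0.3572] D 0.0666 areaD 
w1 st1 n405 ztop 0.0625 c [ 0.6564 -0.1661] r 0.0132 disc n149 [ 0.657  -0.1656] D 0.0296 areaD 
w1 st2 n437 ztop 0.0629 c [0.6634 0.1401] r 0.0129 disc n1154 [0.6634 0.125 ] D 0.0812 areaD 
w1 st3 n439 ztop 0.0626 c [0.5906 0.3103] r 0.0134 disc n610 [0.59   0.3113] D 0.0431 areaD 
 rack z 0.015214643844398662
 brass? [ 0.50065917 -0.17741738  0.03532023]
w2 st1 n450 ztop 0.0625 c [ 0.6565 -0.1658] r 0.0131 disc n245 [ 0.6526 -0.1453] D 0.0629 areaD 
w2 st2 n369 ztop 0.0627 c [0.6633 0.1406] r 0.0124 disc n1082 [0.6626 0.1269] D 0.0821 areaD 
w2 st3 n368 ztop 0.0625 c [0.5901 0.3111] r 0.0128 disc n467 [0.5903 0.3111] D 0.0417 areaD 
 rack z 0.01516789741806196
 brass? [ 0.50053159 -0.17631314  0.0347277 ]
[0.458 0.136 0.016] [ 14 145 194] [ 14 173 147]
[0.471 0.06  0.016] [ 13 149 161] [ 14 174 148]
[ 0.478 -0.017  0.017] [ 12 147 118] [ 13 175  80]
[ 0.486 -0.09   0.015] [ 13 147 175] [ 14 175 149]
w3 st2 n401 ztop 0.0626 c [0.6637 0.142 ] r 0.0129 disc n1099 [0.6627 0.127 ] D 0.0834 areaD 
w3 st3 n320 ztop 0.0628 c [0.5899 0.3116] r 0.0127 disc n361 [0.5894 0.3119] D 0.0416 areaD 
 rack z 0.015017603930652546
 brass? [ 0.50047327 -0.17571638  0.03408365]
```

View pics/c0.png

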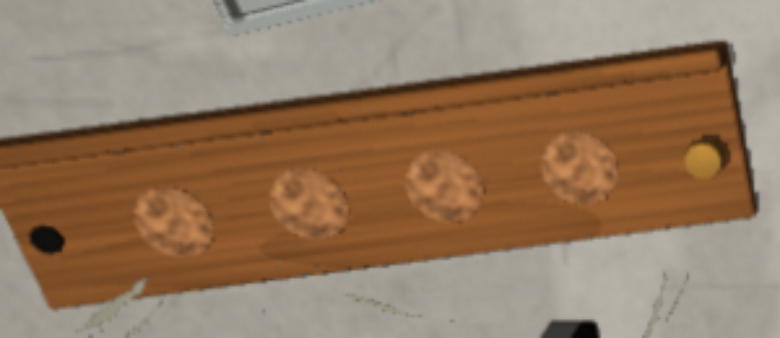

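st0 is the 66, st1 the 30 and st3 the 42, which leaves st2 as the 54. The knob tops read 62.6 mm, as they should. The crop shows four clear corks, with the brass knob on the right. Next I'll find the cork centres by colour in all the wrist views.

```bash
python3 - <<'E'
from h import *
acc=[]; uvs={}
for i in range(4):
    d=np.load(f"pics/w{i}.npy",allow_pickle=True).item(); P=cloud(d)
    rgb=d["pixels"]
    S=cv2.cvtColor(cv2.GaussianBlur(rgb,(5,5),0),cv2.COLOR_RGB2HSV)[...,1]
    hue=cv2.cvtColor(rgb,cv2.COLOR_RGB2HSV)[...,0]
    m=(S<163)&(S>110)&(hue<18)&(P[...,2]>.005)&(P[...,2]<.025)&(P[...,0]>.42)&(P[...,0]<.53)&(abs(P[...,1])<.2)
    m=cv2.morphologyEx(m.astype(np.uint8),cv2.MORPH_CLOSE,np.ones((7,7)));m=cv2.morphologyEx(m,cv2.MORPH_OPEN,np.ones((7,7)))
    for c in cv2.findContours(m,cv2.RETR_EXTERNAL,cv2.CHAIN_APPROX_NONE)[0]:
        if cv2.contourArea(c)<250: continue
        q=onplane(d,c.reshape(-1,2),.014)[:,:2].astype(np.float32)
        (cx,cy),ax,_=cv2.fitEllipse(q); M=P[m>0]
        mu=cv2.moments(c);uvs.setdefault(round((cy-.02)/.08),[]).append((i,(mu["m10"]/mu["m00"],mu["m01"]/mu["m00"])))
        print(i,round(cx,4),round(cy,4),np.round(ax,4)); acc.append((i,cx,cy))
D={i:np.load(f"pics/w{i}.npy",allow_pickle=True).item() for i in range(4)}
for k,v in uvs.items():
    if len(v)>1: print(k,"tri",tri(D[v[0][0]],v[0][1],D[v[-1][0]],v[-1][1]).round(4))
E
```

```text
0 0.4546 0.1342 [0.0428 0.0432]
0 0.4658 0.0546 [0.043  0.0437]
0 0.4775 -0.0245 [0.0427 0.0429]
0 0.4888 -0.1042 [0.0425 0.0428]
1 0.4546 0.1337 [0.0426 0.0434]
1 0.4659 0.0541 [0.0424 0.0434]
1 0.4776 -0.0252 [0.0425 0.0433]
1 0.4889 -0.1048 [0.0419 0.0426]
2 0.4546 0.1329 [0.0428 0.0431]
2 0.4662 0.0538 [0.043  0.0433]
2 0.4775 -0.0259 [0.0427 0.0429]
2 0.4889 -0.1053 [0.0425 0.0439]
3 0.4547 0.1328 [0.0422 0.0423]
3 0.4658 0.0528 [0.0431 0.0444]
3 0.4775 -0.0262 [0.0427 0.0433]
3 0.4888 -0.1057 [0.0423 0.0435]
1 tri [0.4555 0.1331 0.0154]
0 tri [0.4669 0.0535 0.0157]
-1 tri [ 0.4784 -0.0253  0.0157]
-2 tri [ 0.4896 -0.1046  0.0154]
```

The cork centres agree across the views, triangulated at z≈15 mm with 79–80 mm pitch and ~43 mm diameter. The smallest stamp goes to the −y end, beside the brass knob. I'll place the 30 first and check it.

```bash
cat > job.py <<'E'
from plant import env,sensors,vision
import numpy as np
ST={30:(.6566,-.1662),42:(.5901,.3110),54:(.6634,.1410),66:(.5882,-.3568)}
SP={30:(.4896,-.1046),42:(.4784,-.0253),54:(.4669,.0535),66:(.4555,.1331)}
R=[np.pi,0,np.pi/2+.142]; ZP=.029; HI=.17
def go(k,off=(0,0)):
    x,y=ST[k]; env.move_to([x,y,HI],R); env.move_l([x,y,ZP],vel=.12)
    env.gripper_close(40); w=sensors.current_grip_width()
    print(k,"width",round(w,4),"force",sensors.current_grasp_force(),sensors.current_contact_force())
    if abs(w-.026)>.005: env.open_jaws(); raise SystemExit("bad grasp")
    env.move_l([x,y,HI],vel=.15)
    x,y=SP[k][0]+off[0],SP[k][1]+off[1]
    env.move_to([x,y,HI],R); env.move_l([x,y,.075],vel=.15); env.move_l([x,y,ZP+.0150],vel=.05)
    print(" place",np.round(sensors.current_ee_pos(),4),np.round(sensors.current_contact_force(),1),sensors.current_grip_width())
    env.open_jaws(); env.move_l([x,y,HI],vel=.15); print(" t",sensors.current_clock())
E
cat > look.py <<'E'
import sys
from h import *
from plant import env,vision
from job import ST,SP
def look(x,y,name,z=.33):
    env.move_to([x,y,z],[np.pi,0,0]); d=vision.read_camera("wrist")
    cv2.imwrite(f"pics/{name}.png",d["pixels"][:,:,::-1]); P=cloud(d)
    Sx=cv2.cvtColor(d["pixels"],cv2.COLOR_RGB2HSV)[...,1]
    for k,s in SP.items():
        m=(np.hypot(P[...,0]-s[0],P[...,1]-s[1])<.035)&(Sx>60)&(P[...,2]>.068)
        if m.sum()<100: continue
        q=P[m];zt=np.median(q[:,2]);q=q[abs(q[:,2]-zt)<.004];c,r=cv2.minEnclosingCircle(q[:,:2].astype(np.float32))
        print(k,"z",zt.round(4),"err mm",((np.array(c)-s)*1000).round(1),"r",round(r,4))
    return d
E
python3 - <<'E'
from job import *
go(30)
from look import look
look(.52,-.10,"a30")
E
```

```text
30 width 0.0249 force 39.19394910335541 [-0.67892102  0.26422764  3.36306605]
 place [ 0.4895 -0.1046  0.0437] [ 0.4  0.7 -0.8] 0.02442553948295395
 t 12.425
30 z 0.0767 err mm [-0.  -0.2] r 0.0129
```

View pics/a30.png

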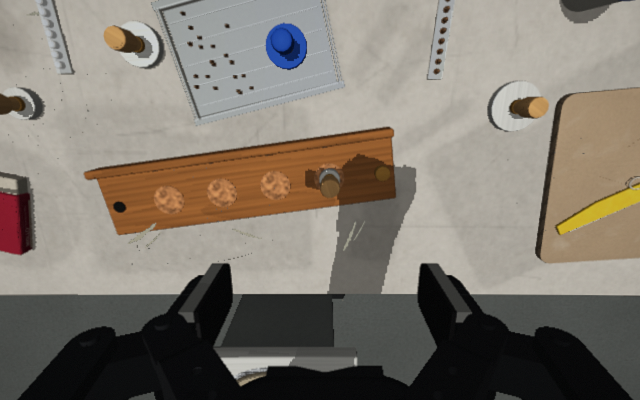

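The 30 stands upright on the cork next to the brass knob (around (330,180)), within 0.2 mm of its target. The other three next.

```bash
python3 - <<'E'
from job import *
for k in (42,54,66): go(k)
from look import look
d=look(.54,0.02,"fin"); 
s=vision.read_camera("side")
import cv2
cv2.imwrite("pics/fin2.png",np.hstack([cv2.resize(d["pixels"][100:300,100:420],(400,250)),cv2.resize(s["pixels"][150:290,210:434],(400,250))])[:,:,::-1])
print(sensors.current_clock())
E
```

```text
42 width 0.0246 force 39.10694897174835 [-1.6023595  -1.21618565  3.74770521]
 place [ 0.4783 -0.0253  0.0437] [ 0.5 -0.1 -0.6] 0.024888080751202066
 t 22.95
54 width 0.0249 force 39.09819781780243 [-0.28748351 -0.18400896  2.87559311]
 place [0.4668 0.0535 0.0437] [-0.5  0.7 -1.3] 0.02512988089734761
 t 30.95
66 width 0.0249 force 39.08466875553131 [-0.2729098  -0.02890181  2.7041906 ]
 place [0.4554 0.1331 0.0437] [ 0.5  0.6 -1.2] 0.024947544737610513
 t 40.525
30 z 0.0767 err mm [0.  0.7] r 0.0127
42 z 0.0767 err mm [-0.5  1.1] r 0.0128
54 z 0.0767 err mm [0.1 0.3] r 0.0128
66 z 0.0767 err mm [ 0.3 -1.3] r 0.0128
41.75
```

View pics/fin2.png

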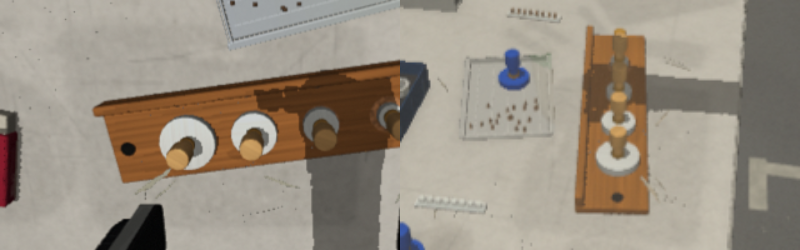

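View pics/fin.png

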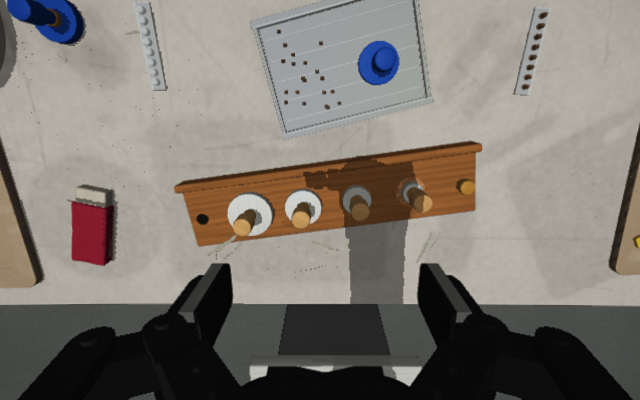

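The final view shows the four stamps upright on the corks, largest by the plug (250,215) and smallest by the brass knob (415,195). They are within about 1.3 mm of the cork centres, and the clay pack and strips were not touched.

```bash
python3 -c "
from plant import finish_job
print(finish_job())"
```

```text
the job is handed in; nothing more can be done
None
```

All four stamps stand upright on the rack in size order, smallest next to the brass knob, each within about 1.3 mm of its cork centre; the clay pack and peg strips were left alone, and the job was handed in at about 42 s.

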